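# Undo the left-hand hub nut of a tape dispenser and take off its retaining plate

### The job

The roll on the bench tape dispenser is about to be changed: its T-handled hub nut has a left-hand thread, so turn it clockwise (seen from above), feeling your way, until it has risen all the way to its end stop. Then take the slotted retaining plate off from under the nut and lay it flat inside the grey tray. The dispenser merely stands on the bench: do not force the nut against either of its stops so hard that the dispenser is dragged or twisted round, and leave the other things on the bench where they are.

Things in the scene. Friction and masses are not known exactly. Their poses are not given: they have to be found in the camera images.
- dispenser: tape dispenser standing loose on the bench, 6.5 kg (slides or twists if pushed sideways with more than about 30 N): round grey base 220 mm across, 16 mm high, brown tape roll 132 mm across (top 71 mm up), aluminium hub flange 110 mm across (top 75 mm up). Origin: centre of the underside, on the spindle axis; z up; +x points to the side where the retaining plate sticks out
- spindle (a point): point on the spindle axis at the flange's top face, 75 mm above the bench; the spindle is 16 mm in diameter; z up
- ridge (a point): middle of the top of a ridge on the hub flange that keeps the plate from sliding out: 4.7 mm high, 39 mm from the axis towards the dispenser's +x (it spans 28 to 50 mm), 50 mm wide in y
- base_edge (a point): point on the base's top rim, 105 mm from the axis towards the dispenser's +x
- tbar: dark steel T-bar handle, one piece with the hub nut: a straight bar 124 mm long, 12 mm wide, 18 mm tall, its length along this body's x axis (ends alike, starts at any angle), turning about z (up). Origin on the axis at the underside of the nut's 44 mm wide flange; the bar spans 15 to 33 mm above that, a low cap reaches 36 mm. As found the bar's underside is 98 to 103 mm above the bench
- bar_centre (a point): centre of the T-bar's bar, on the axis, 24 mm above the tbar origin. Left-hand thread: clockwise from above raises it 1.6 mm per radian; 1.8 to 4.4 rad, different each time, bring it to the rigid upper end stop; the other way it is hard tight after 0 to 2.6 rad. Even drag of about 0.45 N m (10 N at 45 mm from the axis); it stays where it is left and never leaves the spindle
- plate: steel retaining plate, 0.16 kg, 135 mm (x -28 to +107 mm), flat on the hub flange under the nut. Origin: underside, on the spindle axis when in place; z up; x along its length, outwards. Inner end (x -28 to +25): a fork 54 mm wide, 8 mm thick, with a 20 mm wide slot, open at -x, that straddles the spindle. Then an arm 30 mm wide, from 4.7 to 10.7 mm above the underside, resting on the ridge
- plate_mid (a point): point on the plate 40 mm from its origin along x, 4 mm above its underside. With the nut at its upper stop the plate can be lifted 7.3 mm before it meets the nut; lifted more than 4.7 mm it clears the ridge and can be drawn out level along its +x (75 mm takes it clear of nut and spindle)
- fin (a point): grip point on the upright fin at the plate's outer end: fin 10 mm thick (along the plate's y), 24 mm long (x), from 10.7 to 47 mm above the plate's underside. This point: 95 mm out along the plate's x, 32 mm above its underside. Under the fin a foot reaches down to the underside's level, so the plate stands level on a flat floor
- tray: fixed grey plastic tray, open at the top, outside 160 mm (x) by 220 mm (y) by 26 mm high, wall and floor 4 mm. Origin: centre of its underside; its long side runs along its y axis
- tape_a: bystander: brown tape roll 104 mm across, 48 mm high, origin under its centre
- tape_b: bystander: clear tape roll 104 mm across, 48 mm high, origin under its centre
- carton_a: bystander: closed carton 120 x 170 x 90 mm, origin under its centre
- stapler: bystander: black stapler 150 x 34 mm, 44 mm high, origin under its centre
- spray: bystander: white bottle 60 mm across, 170 mm high, origin under its centre
- tape_gun: bystander: hand tape gun about 245 x 52 mm, 54 mm high, origin under its steel plate
- mug: bystander: white mug 80 mm across, 90 mm high, origin under its centre

How it is judged (in metres and radians):
On the way, in this order (a step that is already met when the one before it is completed fails the run):
1. the nut has been turned clockwise until it has risen to its end stop (within 0.3 mm), with the plate still under it (z of bar_centre in the frame of dispenser above 0.11404 m and horizontal distance between plate and spindle below 0.01 m), for 0.2 s.
2. the retaining plate has been drawn off the spindle (horizontal distance between plate and spindle above 0.06 m), for 0.1 s.
At the end, for the whole second after the job is handed in: plate flat and right way up on the tray floor (tilt under 0.08 rad, underside at most 8 mm above the tray underside, middle within 50 mm of the tray centre along each tray axis), released, at rest; nut still at its upper stop (within 0.8 mm); dispenser at rest (x of plate_mid in the frame of tray between -0.05 and 0.05 m and y of plate_mid in the frame of tray between -0.05 and 0.05 m and z of plate in the frame of tray below 0.008 m and angle between plate's own z axis and vertical below 0.08 rad and linear speed of each of plate, dispenser below 0.01 m/s and z of bar_centre in the frame of dispenser above 0.11354 m); the robot touches nothing.
It fails at once if the dispenser is dragged or twisted: its centre or the rim point of its base moves more than 7 mm (distance of any of dispenser, base_edge from where it was at the start of the episode above 0.007 m).
It fails at once if a bystander is moved more than 20 mm (distance of any of tape_a, tape_b, carton_a, stapler, spray, tape_gun, mug from where it was at the start of the episode above 0.02 m).
It also fails if it takes over 67 s, if anything falls off the work surface, if the arm or the gripper's body presses on something with over 40 N, if the wrist force passes 120 N, or if a joint passes its speed limit or range.

### The arm

A 6-joint arm with a two-finger parallel gripper is mounted at the origin on the work surface. World frame = base frame: x ahead of the robot, y to its left, z up, the work surface at z = 0. Lengths are in m, angles in degrees, forces in N, time in s.
With the tool pointing down it reaches from about 0.3 to 0.75 m from the base axis. Payload 8.5 kg.
Tool frame: the origin (TCP) lies on the centre line of the jaws, within the pads' length; the fingertips stand 19 mm ahead of it and the grasp point (between the pads) is the TCP (env.tcp_to_tips is the z of the fingertips in the tool frame, in m); z points along the fingers, y is the line along which they close (so a half turn about z gives the same grasp; the last joint's range is limited). The gripper opens to 85 mm and grips with 20 to 120 N. Pads are 22 mm wide; open, the fingers measure 114 mm over their backs; the gripper's body (76 mm by 85 mm) begins 54 mm behind the grasp point. The pads swing forward as they close: fully open they stand 13 mm farther back than shut.
Start: joints at [-76.736, 21.807, 74.336, -0, 83.858, -12.336], TCP at [0.238, -0.496, 0.25] pointing down, gripper open.
Joint ranges: [-178.18, 178.18], [-50.72, 133.34], [12.68, 142.11], [-81.47, 261.47], [9.98, 163.14], [-165.26, 165.26]. Speed limits (degrees/s): [136.94, 136.94, 180, 180, 180, 180].

### API

Orientations are given as a 3x3 rotation matrix whose columns are the frame's x, y, z axes.
In Python, from rig import env gives the robot as it stands.
- The arm moves only by the tool servo_tool, never from a script. Its argument "steps" is a list of rows, each an object of numbers: "tx", "ty", "tz": the shift along the world's x, y, z in cm; "yaw": the turn about the world's z in degrees; "claw": the finger opening in cm, from 0 to 8.54. In form: [{"tx": .., "ty": .., "tz": .., "yaw": .., "claw": ..}, ...]. A call has 1 to 20 rows; each row shifts and turns the commanded pose from where the row before left it; what a row does not reach is not made up. A row lasts 1/10 s, in which the tool goes at most 50 mm and 8.59 degrees, less where a joint would pass 70% of its speed; a pose out of reach is approached as far as the arm can. A call with a gripper value outside its range is refused whole. The fingers move at their own pace and stop on an object; "newtons" is the grip in N (left out, the last holds). Time passes only in rows, so rows that do not move let the fingers close. It gives the time, the measured TCP pose, the force, the opening and the grip force at its end, in the units of the state.
- env.observe(): the state, without advancing time (a new reading comes with each control period).
- env.get_image(name): name is "side" or "top" or "wrist"; returns (picture, depth): 384x512x3 uint8, red, green, blue; 384x512 float32, m along the optical axis (not along the pixel's ray), 0 where there is no reading.
- env.camera_model(name): a dict with "fovy" (degrees; the focal length in pixels is half the picture's height over the tangent of half this angle, whatever the lens; pixels are square), "cx", "cy" (the principal point, pixels), "T" (4x4, takes a point from camera to world coordinates). Camera axes: x right, y down, z forward; pixel columns grow to the right and rows downward; lengths in m; the calibration is good to about 2 mm. A picture is of the moment at which its call begins: read the wrist's pose just before it. camera_model takes no time and is no camera call; for the wrist camera it gives the pose at the moment of the call.
- env.close_job(): hands the job in; it is judged then, once.
The state is a dict: "time_s": time; "q": joint angles; "qvel": joint speeds; "joint_efforts": joint torques, N m; "position": TCP position; "tool_rot": TCP orientation; "ft_force": force on the tool from outside, world axes, zero at the start; "wrist_torque": the same for the moment, N m; "grip_width": finger opening in m; "gripper_force": force on a finger pad.
Only numpy, scipy, OpenCV 4.12 (cv2) and the standard library are available. Lean on these libraries where they do the work, as an engineer would, in place of code of your own. Each camera call takes 0.05 s, during which the arm holds its last target. There are 200 camera calls.

## Working session

There is one attempt and no reset: what is moved stays moved. The work goes in short steps, Python scripts to look and compute and a tool call to move; the robot and the scene stay as the last step left them, time stands still between calls to the robot, and variables do not carry over. Pictures are saved under pics/ and viewed, at most 10 in all, crops included, and the job is handed in when it is done.

Besides the shell and the picture viewer there is one more tool, called after "Emit:" by a JSON object that holds its "api" and its "payload". servo_tool: Moves the arm, as the interface text tells. Its arguments: {"type":"object","properties":{"steps":{"type":"array"},"newtons":{"type":"number"}},"required":["steps"]}

```bash
mkdir -p pics; cat > h.py <<'E'
import numpy as np, cv2
from rig import env
def shot(n,f):
    im,d=env.get_image(n); cv2.imwrite(f'pics/{f}.png',im[:,:,::-1]); 
    m=env.camera_model(n); np.savez(f'pics/{f}.npz',im=im,d=d,T=m['T'],f=192/np.tan(np.radians(m['fovy'])/2),c=[m['cx'],m['cy']])
    return im,d
def cloud(f):
    z=np.load(f'pics/{f}.npz'); d=z['d']; v,u=np.mgrid[:384,:512]
    p=np.stack([(u-z['c'][0])*d/z['f'],(v-z['c'][1])*d/z['f'],d],-1)
    P=p@z['T'][:3,:3].T+z['T'][:3,3]; P[d==0]=np.nan
    return P
E
python3 - <<'E'
from h import *
s=env.observe(); print(s['tool_rot'],s['time_s'],s['ft_force'])
a,_=shot('top','top0'); b,_=shot('side','side0')
print(env.camera_model('top')); print(env.camera_model('side'))
E
```

```text
[[ 9.01851003e-01  4.32047044e-01 -3.47118430e-04]
 [ 4.32047076e-01 -9.01849925e-01  1.42726297e-03]
 [ 3.03596019e-04 -1.43715005e-03 -9.99998921e-01]] 0.0 [0.07820986 1.00069972 0.32284198]
{'fovy': 56.61024216881453, 'cx': 255.74060839776618, 'cy': 193.29161974258628, 'T': array([[ 0.0269841 , -0.98350902,  0.17883474,  0.36611962],
       [-0.99932419, -0.03100753, -0.01974066, -0.04185723],
       [ 0.02496034, -0.1781812 , -0.98368107,  1.25020625],
       [ 0.        ,  0.        ,  0.        ,  1.        ]])}
{'fovy': 51.96929079470009, 'cx': 251.89390691868854, 'cy': 195.10364506546213, 'T': array([[-0.9901052 , -0.09983995,  0.09860872,  0.4596953 ],
       [-0.14031535,  0.71347266, -0.68648989,  0.82541932],
       [-0.00181551, -0.69353352, -0.72042207,  1.00085772],
       [ 0.        ,  0.        ,  0.        ,  1.        ]])}
```

View pics/top0.png

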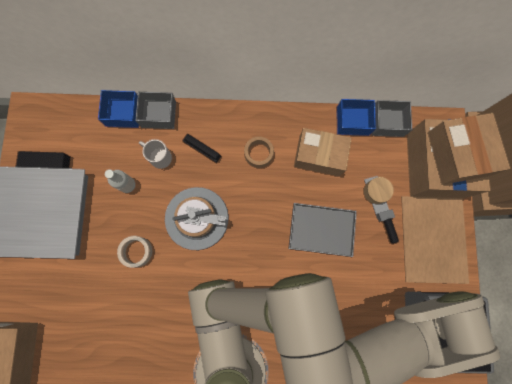

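View pics/side0.png

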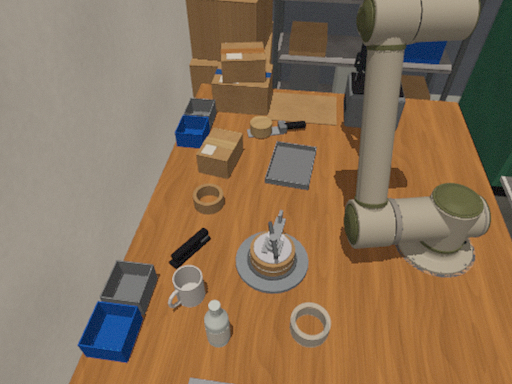

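The top view shows the dispenser at about (197,219), with the plate's fin to the right at (222,222), and the tray at (322,230). In the side view the fin is at about (280,222). Next I'll take a point-cloud measurement and an enlarged crop.

```bash
python3 - <<'E'
from h import *
P=cloud('top0'); im=np.load('pics/top0.npz')['im']
a=cv2.resize(im[180:256,155:240],None,fx=6,fy=6,interpolation=cv2.INTER_CUBIC)
i2=np.load('pics/side0.npz')['im']; b=cv2.resize(i2[205:295,228:313],None,fx=5,fy=5,interpolation=cv2.INTER_CUBIC)
h=max(a.shape[0],b.shape[0]); o=np.zeros((h,a.shape[1]+b.shape[1]-150,3),np.uint8)
b=b[:, :o.shape[1]-a.shape[1]]
o[:a.shape[0],:a.shape[1]]=a; o[:b.shape[0],a.shape[1]:]=b
cv2.imwrite('pics/crop0.png',o[:,:800,::-1])
for n in ('top0','side0'):
    P=cloud(n); 
    t=P[350:380,150] 
    for u,v in ([(197,219),(222,222),(322,230)] if n=='top0' else [(272,262),(280,222),(292,165)]): print(n,u,v,P[v,u].round(3))
    c=P[219,197] if n=='top0' else c
    z=P[...,2]; r=np.hypot(P[...,0]-c[0],P[...,1]-c[1])
    for lo,hi in((.008,.022),(.064,.08),(.095,.112),(.112,.15)):
        m=(r<.14)&(z>lo)&(z<hi); q=P[m]
        print(lo,m.sum(),q[:,:2].mean(0).round(4),cv2.minEnclosingCircle(q[:,:2].astype(np.float32)), cv2.minAreaRect(q[:,:2].astype(np.float32)))
    m=(abs(z-.02)<.012)&(np.hypot(P[...,0]-P[230,322,0] if n=='top0' else P[...,0]-P[165,292,0],P[...,1]-(P[230,322,1] if n=='top0' else P[165,292,1]))<.15)&(z>.016)
    print('tray',m.sum(),cv2.minAreaRect(P[m][:,:2].astype(np.float32)))
E
```

```text
top0 197 219 [0.486 0.123 0.094]
top0 222 222 [0.48  0.043 0.081]
top0 322 230 [ 0.469 -0.302  0.005]
0.008 1672 [0.493  0.1385] ((0.4974220395088196, 0.1387525051832199), 0.11003996431827545) ((0.4990679621696472, 0.13849404454231262), (0.2163868546485901, 0.21562986075878143), 2.147378921508789)
0.064 786 [0.4964 0.1419] ((0.493015855550766, 0.1181919276714325), 0.08604259788990021) ((0.5022531747817993, 0.12986570596694946), (0.12966883182525635, 0.14997248351573944), 28.079208374023438)
0.095 31 [0.489 0.122] ((0.483441561460495, 0.11141828447580338), 0.0793665200471878) ((0.4970318675041199, 0.11150757968425751), (0.035406529903411865, 0.15831951797008514), 0.37642353773117065)
0.112 195 [0.4959 0.1248] ((0.48137813806533813, 0.11579187959432602), 0.08228723704814911) ((0.497530460357666, 0.1159011498093605), (0.03799562528729439, 0.16427595913410187), 0.3875623047351837)
tray 314 ((0.4701654016971588, -0.30067867040634155), (0.2207125872373581, 0.1604376882314682), 84.55874633789062)
side0 272 262 [0.494 0.192 0.074]
side0 280 222 [0.485 0.058 0.091]
side0 292 165 [ 0.468 -0.30
[... 218 characters left out ...]
[0.4998 0.1521] ((0.5029367804527283, 0.12034410983324051), 0.08698627352714539) ((0.49273765087127686, 0.13185249269008636), (0.15605232119560242, 0.13185150921344757), 51.24079513549805)
0.095 58 [0.4964 0.1292] ((0.4851677417755127, 0.11963454633951187), 0.08178864419460297) ((0.4991539418697357, 0.11966989934444427), (0.03623580187559128, 0.1631927341222763), 0.14481352269649506)
0.112 200 [0.4976 0.1311] ((0.48462584614753723, 0.1155196949839592), 0.08461636304855347) ((0.5000308752059937, 0.11556082963943481), (0.03717025741934776, 0.169029101729393), 0.15302014350891113)
tray 252 ((0.47298911213874817, -0.2973101735115051), (0.22948765754699707, 0.1607176512479782), 84.24376678466797)
```

View pics/crop0.png

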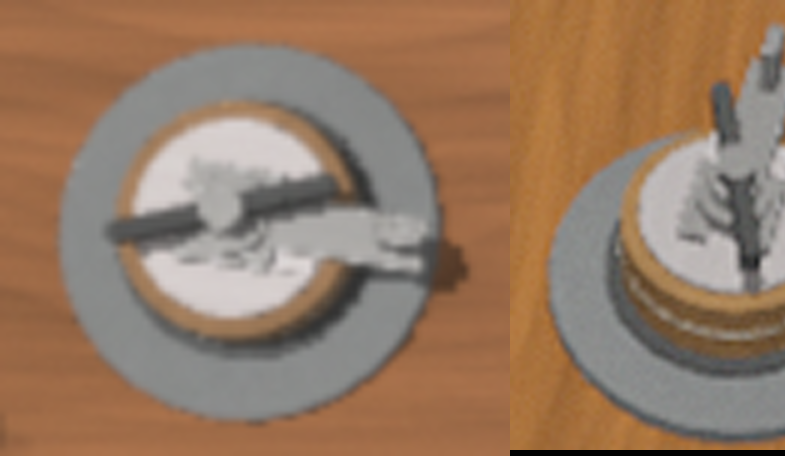

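The crop shows the bar running from (110,232) to (335,185), which is about 102°/-78° in the world frame. The cap is at (220,207). The fin is at (405,240), so the plate points roughly along -y. I'll go above the dispenser with the jaws aligned to the bar.

Emit:
{"api": "servo_tool", "payload": {"steps": [{"tx": 1.75, "ty": 4.24, "tz": 0.4, "yaw": 5}, {"tx": 1.75, "ty": 4.24, "tz": 0.4, "yaw": 5}, {"tx": 1.75, "ty": 4.24, "tz": 0.4, "yaw": 5}, {"tx": 1.75, "ty": 4.24, "tz": 0.4, "yaw": 5}, {"tx": 1.75, "ty": 4.24, "tz": 0.4, "yaw": 5}, {"tx": 1.75, "ty": 4.24, "tz": 0.4, "yaw": 5}, {"tx": 1.75, "ty": 4.24, "tz": 0.4, "yaw": 5}, {"tx": 1.75, "ty": 4.24, "tz": 0.4, "yaw": 5}, {"tx": 1.75, "ty": 4.24, "tz": 0.4, "yaw": 5}, {"tx": 1.75, "ty": 4.24, "tz": 0.4, "yaw": 5}, {"tx": 1.75, "ty": 4.24, "tz": 0.4, "yaw": 5}, {"tx": 1.75, "ty": 4.24, "tz": 0.4, "yaw": 5}, {"tx": 1.75, "ty": 4.24, "tz": 0.4, "yaw": 5}, {"tx": 1.75, "ty": 4.24, "tz": 0.4, "yaw": 5}, {"tx": 1.75, "ty": 4.24, "tz": 0.4, "yaw": 6}, {}]}}

```text
invalid input at $.steps[0]: expected keys tx, ty, tz, yaw, claw
```

```bash
python3 - <<'E'
from h import *
s=env.observe(); print(s['position'],s['tool_rot'][:,0],s['q'],s['time_s'],env.tcp_to_tips)
shot('wrist','w1'); P=cloud('w1')
z=P[...,2]; c=np.array([.499,.14]); r=np.hypot(P[...,0]-c[0],P[...,1]-c[1])
for lo,hi in((.01,.02),(.060,.0725),(.0725,.079),(.11,.135)):
    m=(r<.14)&(z>lo)&(z<hi); q=P[m]
    print(lo,m.sum(),np.median(q[:,2]) if m.sum() else 0,cv2.minEnclosingCircle(q[:,:2].astype(np.float32)) if m.sum() else 0)
E
```

```text
[ 0.23758566 -0.49576518  0.24976056] [9.01836500e-01 4.32077340e-01 3.15680411e-04] [-7.67365481e+01  2.18388448e+01  7.43798801e+01  1.27893139e-03
  8.38601205e+01 -1.23361651e+01] 0.1 0.019
0.01 0 0 0
0.06 0 0 0
0.0725 0 0 0
0.11 0 0 0
```

View pics/w1.png

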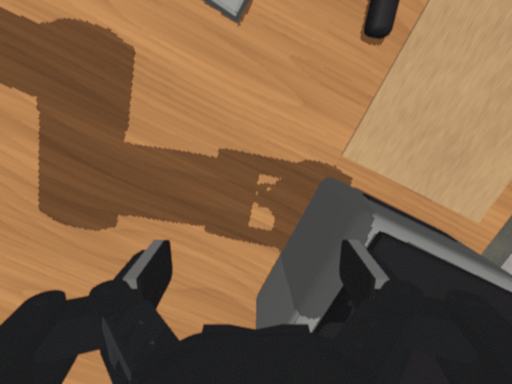

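The wrist picture was taken before any move: the rows were refused because each one needs all five keys. Image up is tool +x, so I'll stand off slightly to -y.

Emit:
{"api": "servo_tool", "payload": {"steps": [{"tx": 1.75, "ty": 3.8, "tz": 0.4, "yaw": 5, "claw": 8.5}, {"tx": 1.75, "ty": 3.8, "tz": 0.4, "yaw": 5, "claw": 8.5}, {"tx": 1.75, "ty": 3.8, "tz": 0.4, "yaw": 5, "claw": 8.5}, {"tx": 1.75, "ty": 3.8, "tz": 0.4, "yaw": 5, "claw": 8.5}, {"tx": 1.75, "ty": 3.8, "tz": 0.4, "yaw": 5, "claw": 8.5}, {"tx": 1.75, "ty": 3.8, "tz": 0.4, "yaw": 5, "claw": 8.5}, {"tx": 1.75, "ty": 3.8, "tz": 0.4, "yaw": 5, "claw": 8.5}, {"tx": 1.75, "ty": 3.8, "tz": 0.4, "yaw": 5, "claw": 8.5}, {"tx": 1.75, "ty": 3.8, "tz": 0.4, "yaw": 5, "claw": 8.5}, {"tx": 1.75, "ty": 3.8, "tz": 0.4, "yaw": 5, "claw": 8.5}, {"tx": 1.75, "ty": 3.8, "tz": 0.4, "yaw": 5, "claw": 8.5}, {"tx": 1.75, "ty": 3.8, "tz": 0.4, "yaw": 5, "claw": 8.5}, {"tx": 1.75, "ty": 3.8, "tz": 0.4, "yaw": 5, "claw": 8.5}, {"tx": 1.75, "ty": 3.8, "tz": 0.4, "yaw": 5, "claw": 8.5}, {"tx": 1.75, "ty": 3.8, "tz": 0.4, "yaw": 6, "claw": 8.5}, {"tx": 0, "ty": 0, "tz": 0, "yaw": 0, "claw": 8.5}]}}

```text
time_s: 1.75
position: [0.5011, 0.0776, 0.3102]
tool_rot: [[-0.208, 0.978, 0.0], [0.978, 0.208, 0.001], [0.001, 0.0, -1.0]]
ft_force: [0.4, 0.4, 0.1]
grip_width: 0.0852
gripper_force: 0.0
```

```bash
cat > m.py <<'E'
from h import *
import sys
f=sys.argv[1]
s=env.observe(); print(s['position'].round(4) if hasattr(s['position'],'round') else s['position'],np.degrees(np.arctan2(s['tool_rot'][1][0],s['tool_rot'][0][0])),np.round(s['q'],1),s['time_s'],np.round(s['ft_force'],2),np.round(s['wrist_torque'],2))
im,_=shot('wrist',f); P=cloud(f)
z=P[...,2]; c=np.array([.499,.14]); r=np.hypot(P[...,0]-c[0],P[...,1]-c[1])
for lo,hi in((.01,.02),(.060,.0725),(.0725,.079),(.079,.09),(.108,.135)):
    m=(r<.14)&(z>lo)&(z<hi); q=P[m]
    if m.sum(): print(lo,m.sum(),np.median(q[:,2]).round(4),cv2.minEnclosingCircle(q[:,:2].astype(np.float32)))
E
python3 m.py w2
```

```text
[0.5011 0.0776 0.3102] 102.03005219479444 [ -4.6  15.3  74.2   0.1  90.5 -16.7] 1.75 [0.44 0.41 0.07] [ 0.01 -0.02 -0.03]
0.01 9203 0.0156 ((0.4974042773246765, 0.13586510717868805), 0.11019907146692276)
0.06 2187 0.0706 ((0.4976274073123932, 0.13555662333965302), 0.06610598415136337)
0.0725 3432 0.0747 ((0.49598026275634766, 0.13789372146129608), 0.06162817031145096)
0.079 2156 0.0848 ((0.492000013589859, 0.0985187515616417), 0.07036398351192474)
0.108 1654 0.1197 ((0.4867437183856964, 0.11282049864530563), 0.08338487893342972)
```

View pics/w2.png

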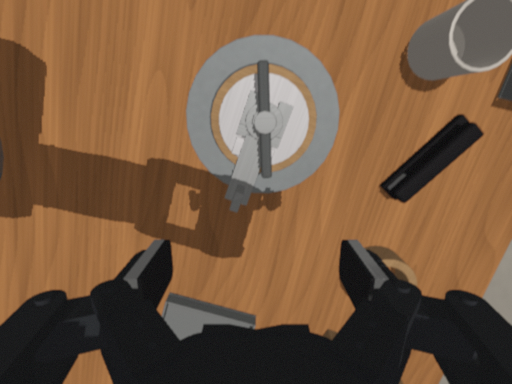

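The wrist view shows the bar's ends at (263,61) and (266,177), the cap at (264,122), and the fin at (236,203). I'll measure bar and plate precisely.

```bash
python3 - <<'E'
from h import *
P=cloud('w2'); z=P[...,2]
def fit(m,l):
    q=P[m]; r=cv2.minAreaRect(q[:,:2].astype(np.float32)); c=q[:,:2]-q[:,:2].mean(0); w,V=np.linalg.eigh(c.T@c); print(l,m.sum(),np.median(q[:,2]),np.percentile(q[:,2],[5,95]),r,np.degrees(np.arctan2(V[1,1],V[0,1])))
u,v=np.meshgrid(range(512),range(384))
fit((u>255)&(u<275)&(v>55)&(v<185)&(z>.105),'bar+cap')
fit((u>255)&(u<275)&(v>55)&(v<105)&(z>.105),'bar up')
fit((u>255)&(u<275)&(v>140)&(v<185)&(z>.105),'bar low')
fit((abs(u-264)<6)&(abs(v-122)<6)&(z>.105),'cap')
fit((u>225)&(u<250)&(v>180)&(v<212)&(z>.11),'fin')
fit((u>215)&(u<256)&(v>130)&(v<212)&(z>.0825)&(z<.089),'arm')
E
```

```text
bar+cap 1433 0.11953021262760571 [0.11711338 0.12315314] ((0.49734020233154297, 0.13601598143577576), (0.019324928522109985, 0.12212013453245163), 11.820313453674316) 104.26225886210683
bar up 512 0.11913065331106706 [0.11705851 0.12043733] ((0.48744362592697144, 0.1743621677160263), (0.011936938390135765, 0.043365612626075745), 14.280305862426758) 104.2902003766947
bar low 393 0.11912011139376671 [0.11673973 0.12051326] ((0.5073027610778809, 0.09653690457344055), (0.012019758112728596, 0.04101531580090523), 14.303851127624512) 103.92099253048762
cap 121 0.12255595465069208 [0.12147999 0.12375606] ((0.49627819657325745, 0.13552220165729523), (0.010694943368434906, 0.01040576957166195), 11.876640319824219) -176.8176879937513
fin 194 0.12158776803612797 [0.11417476 0.12281595] ((0.4842216968536377, 0.04164626821875572), (0.024625426158308983, 0.009994334541261196), 81.98027038574219) 81.49929532174305
arm 1196 0.08536224990891958 [0.0839436  0.08651667] ((0.48492494225502014, 0.07433374971151352), (0.09180620312690735, 0.03360382094979286), 89.9521255493164) 90.72545972155699
```

Emit:
{"api": "servo_tool", "payload": {"steps": [{"tx": -0.2, "ty": 1.6, "tz": -2, "yaw": 1, "claw": 6}, {"tx": -0.2, "ty": 1.6, "tz": -3, "yaw": 1.2, "claw": 6}, {"tx": -0.2, "ty": 1.6, "tz": -3, "yaw": 0, "claw": 6}, {"tx": -0.2, "ty": 1.6, "tz": -3, "yaw": 0, "claw": 6}, {"tx": -0.2, "ty": 1.6, "tz": -2, "yaw": 0, "claw": 6}, {"tx": -0.16, "ty": 0.91, "tz": -2, "yaw": 0, "claw": 6}, {"tx": 0, "ty": 0, "tz": -2, "yaw": 0, "claw": 6}, {"tx": 0, "ty": 0, "tz": -1.4, "yaw": 0, "claw": 6}, {"tx": 0, "ty": 0, "tz": -1, "yaw": 0, "claw": 6}, {"tx": 0, "ty": 0, "tz": 0, "yaw": 0, "claw": 6}]}}

```text
time_s: 2.8
position: [0.488, 0.1623, 0.1154]
tool_rot: [[-0.237, 0.972, -0.002], [0.972, 0.237, -0.0], [0.0, -0.002, -1.0]]
ft_force: [-1.0, -0.1, 0.6]
grip_width: 0.06
gripper_force: 0.0
```

Emit:
{"api": "servo_tool", "payload": {"newtons": 50, "steps": [{"tx": 0, "ty": 0, "tz": 0, "yaw": 0, "claw": 4}, {"tx": 0, "ty": 0, "tz": 0, "yaw": 0, "claw": 2.5}, {"tx": 0, "ty": 0, "tz": 0, "yaw": 0, "claw": 1.5}, {"tx": 0, "ty": 0, "tz": 0, "yaw": 0, "claw": 0.5}, {"tx": 0, "ty": 0, "tz": 0, "yaw": 0, "claw": 0.5}, {"tx": 0, "ty": 0, "tz": 0, "yaw": 0, "claw": 0.5}, {"tx": 0, "ty": 0, "tz": 0, "yaw": 0, "claw": 0.5}]}}

```text
time_s: 3.5
position: [0.4913, 0.1636, 0.1175]
tool_rot: [[-0.239, 0.971, 0.008], [0.971, 0.239, 0.001], [-0.001, 0.008, -1.0]]
ft_force: [10.0, 2.9, -1.3]
grip_width: 0.0108
gripper_force: 51.1
```

```bash
cat > arc.py <<'E'
import numpy as np, json, sys
from rig import env
s=env.observe(); p=np.array(s['position']); R=np.array(s['tool_rot'])
ax=np.array([.4973,.1357]); y=np.degrees(np.arctan2(R[1,0],R[0,0])); d=p[:2]-ax
r=np.hypot(*d); a=np.degrees(np.arctan2(d[1],d[0]))
f=np.array(s['ft_force']); t=np.array(s['wrist_torque'])
print('p',p.round(4),'yaw',y,'r',r,'ang',a,'F',f.round(1),'T',t.round(2),'w',s['grip_width'],s['gripper_force'],'q6',s['q'][5],s['time_s'])
print('Mz about axis',t[2]+d[0]*f[1]-d[1]*f[0])
step=float(sys.argv[1]); n=int(sys.argv[2]); r0=.032; c=a
for i in range(n):
    A,B=np.radians(a-step*i),np.radians(a-step*(i+1)); 
    print([round(100*r0*(np.cos(B)-np.cos(A)),2),round(100*r0*(np.sin(B)-np.sin(A)),2)],end=' ')
E
python3 arc.py 5 20
```

```text
p [0.4913 0.1636 0.1175] yaw 103.81118255791101 r 0.02853816049435551 ang 102.1911736671679 F [10.   2.9 -1.3] T [ 0.6  -1.38  0.25] w 0.010791985121898186 51.07055604457855 q6 -8.548098420638741 3.5
Mz about axis -0.04724204079548433
[np.float64(0.28), np.float64(0.05)] [np.float64(0.28), np.float64(0.02)] [np.float64(0.28), np.float64(-0.0)] [np.float64(0.28), np.float64(-0.03)] [np.float64(0.27), np.float64(-0.05)] [np.float64(0.27), np.float64(-0.07)] [np.float64(0.26), np.float64(-0.1)] [np.float64(0.25), np.float64(-0.12)] [np.float64(0.24), np.float64(-0.14)] [np.float64(0.23), np.float64(-0.16)] [np.float64(0.21), np.float64(-0.18)] [np.float64(0.2), np.float64(-0.2)] [np.float64(0.18), np.float64(-0.21)] [np.float64(0.16), np.float64(-0.23)] [np.float64(0.14), np.float64(-0.24)] [np.float64(0.12), np.float64(-0.25)] [np.float64(0.09), np.float64(-0.26)] [np.float64(0.07), np.float64(-0.27)] [np.float64(0.05), np.float64(-0.28)] [np.float64(0.02), np.float64(-0.28)]
```

Emit:
{"api": "servo_tool", "payload": {"steps": [{"tx": 0.35, "ty": 0.04, "tz": 0.01, "yaw": -5, "claw": 0.5}, {"tx": 0.35, "ty": 0.02, "tz": 0.01, "yaw": -5, "claw": 0.5}, {"tx": 0.25, "ty": 0, "tz": 0.01, "yaw": -5, "claw": 0.5}, {"tx": 0.25, "ty": -0.02, "tz": 0.01, "yaw": -5, "claw": 0.5}, {"tx": 0.24, "ty": -0.04, "tz": 0.01, "yaw": -5, "claw": 0.5}, {"tx": 0.24, "ty": -0.07, "tz": 0.01, "yaw": -5, "claw": 0.5}, {"tx": 0.23, "ty": -0.09, "tz": 0.01, "yaw": -5, "claw": 0.5}, {"tx": 0.22, "ty": -0.11, "tz": 0.01, "yaw": -5, "claw": 0.5}, {"tx": 0, "ty": 0, "tz": 0, "yaw": 0, "claw": 0.5}]}}

```text
time_s: 4.4
position: [0.5099, 0.1619, 0.1184]
tool_rot: [[0.443, 0.896, 0.001], [0.896, -0.443, 0.003], [0.003, -0.0, -1.0]]
ft_force: [-2.0, 8.8, 8.1]
grip_width: 0.0112
gripper_force: 52.1
```

```bash
python3 arc.py 5 14
```

```text
p [0.5099 0.1619 0.1184] yaw 63.684056619045734 r 0.02910762080188985 ang 64.2926458120607 F [-2.   8.8  8.1] T [1.42 0.64 0.14] w 0.011189322767136672 52.061102986335754 q6 31.08508386078007 4.4
Mz about axis 0.30169511556374967
[np.float64(0.25), np.float64(-0.13)] [np.float64(0.23), np.float64(-0.15)] [np.float64(0.22), np.float64(-0.17)] [np.float64(0.2), np.float64(-0.19)] [np.float64(0.19), np.float64(-0.21)] [np.float64(0.17), np.float64(-0.22)] [np.float64(0.15), np.float64(-0.24)] [np.float64(0.13), np.float64(-0.25)] [np.float64(0.1), np.float64(-0.26)] [np.float64(0.08), np.float64(-0.27)] [np.float64(0.06), np.float64(-0.27)] [np.float64(0.03), np.float64(-0.28)] [np.float64(0.01), np.float64(-0.28)] [np.float64(-0.02), np.float64(-0.28)]
```

Emit:
{"api": "servo_tool", "payload": {"steps": [{"tx": 0.23, "ty": -0.1, "tz": 0.03, "yaw": -5, "claw": 0.5}, {"tx": 0.21, "ty": -0.12, "tz": 0.03, "yaw": -5, "claw": 0.5}, {"tx": 0.2, "ty": -0.15, "tz": 0.03, "yaw": -5, "claw": 0.5}, {"tx": 0.18, "ty": -0.17, "tz": 0.03, "yaw": -5, "claw": 0.5}, {"tx": 0.17, "ty": -0.19, "tz": 0.015, "yaw": -5, "claw": 0.5}, {"tx": 0.15, "ty": -0.2, "tz": 0.015, "yaw": -5, "claw": 0.5}, {"tx": 0.14, "ty": -0.21, "tz": 0.015, "yaw": -5, "claw": 0.5}, {"tx": 0.12, "ty": -0.22, "tz": 0.015, "yaw": -5, "claw": 0.5}, {"tx": 0, "ty": 0, "tz": 0, "yaw": 0, "claw": 0.5}]}}

```text
time_s: 5.3
position: [0.523, 0.1487, 0.1196]
tool_rot: [[0.916, 0.401, -0.001], [0.401, -0.916, 0.004], [0.001, -0.004, -1.0]]
ft_force: [-4.4, 11.4, 5.5]
grip_width: 0.0109
gripper_force: 51.7
```

```bash
python3 arc.py 4 12
```

```text
p [0.523  0.1487 0.1196] yaw 23.661971242231072 r 0.028789075083067515 ang 26.916357293907645 F [-4.4 11.4  5.5] T [ 1.94  0.91 -0.05] w 0.010896330375115868 51.681532859802246 q6 69.51439747105614 5.3
Mz about axis 0.30053644228886844
[np.float64(0.09), np.float64(-0.2)] [np.float64(0.08), np.float64(-0.21)] [np.float64(0.06), np.float64(-0.21)] [np.float64(0.05), np.float64(-0.22)] [np.float64(0.03), np.float64(-0.22)] [np.float64(0.02), np.float64(-0.22)] [np.float64(0.0), np.float64(-0.22)] [np.float64(-0.01), np.float64(-0.22)] [np.float64(-0.03), np.float64(-0.22)] [np.float64(-0.04), np.float64(-0.22)] [np.float64(-0.06), np.float64(-0.22)] [np.float64(-0.07), np.float64(-0.21)]
```

Emit:
{"api": "servo_tool", "payload": {"steps": [{"tx": 0.07, "ty": -0.19, "tz": 0.02, "yaw": -4, "claw": 0.5}, {"tx": 0.06, "ty": -0.19, "tz": 0.02, "yaw": -4, "claw": 0.5}, {"tx": 0.05, "ty": -0.2, "tz": 0.02, "yaw": -4, "claw": 0.5}, {"tx": 0.04, "ty": -0.2, "tz": 0.02, "yaw": -4, "claw": 0.5}, {"tx": 0.02, "ty": -0.2, "tz": 0.02, "yaw": -4, "claw": 0.5}]}}

```text
time_s: 5.8
position: [0.5252, 0.1397, 0.1202]
tool_rot: [[0.998, 0.064, -0.001], [0.064, -0.998, 0.005], [-0.001, -0.006, -1.0]]
ft_force: [-4.3, 15.9, 1.1]
grip_width: 0.0109
gripper_force: 51.2
```

```bash
python3 arc.py 3 1
```

```text
p [0.5252 0.1397 0.1202] yaw 3.6460118711289824 r 0.02817246651020442 ang 8.10188253940458 F [-4.3 15.9  1.1] T [2.85 0.63 0.06] w 0.01093281473645832 51.190118193626404 q6 88.46759846907719 5.8
Mz about axis 0.5173170315909305
[np.float64(0.02), np.float64(-0.17)]
```

Emit:
{"api": "servo_tool", "payload": {"steps": [{"tx": 0.01, "ty": -0.15, "tz": 0.01, "yaw": -3, "claw": 0.5}, {"tx": 0, "ty": -0.15, "tz": 0.01, "yaw": -3, "claw": 0.5}]}}

```text
time_s: 6.0
position: [0.5252, 0.1369, 0.1204]
tool_rot: [[0.999, -0.04, -0.002], [-0.04, -0.999, 0.006], [-0.002, -0.006, -1.0]]
ft_force: [-3.4, 17.3, 1.0]
grip_width: 0.0112
gripper_force: 51.2
```

```bash
python3 arc.py 3 1
```

```text
p [0.5252 0.1369 0.1204] yaw -2.3094747370190367 r 0.0279475391111298 ang 2.4288296514543424 F [-3.4 17.3  1. ] T [ 3.05  0.69 -0.03] w 0.011161382526531458 51.19787871837616 q6 94.10521658149173 6.0
Mz about axis 0.46197445924456043
[np.float64(0.0), np.float64(-0.17)]
```

Emit:
{"api": "servo_tool", "payload": {"steps": [{"tx": 0.0, "ty": -0.13, "tz": 0.01, "yaw": -4, "claw": 0.5}, {"tx": -0.01, "ty": -0.13, "tz": 0.01, "yaw": -4, "claw": 0.5}]}}

```text
time_s: 6.2
position: [0.525, 0.1335, 0.1205]
tool_rot: [[0.984, -0.179, -0.002], [-0.179, -0.984, 0.004], [-0.003, -0.003, -1.0]]
ft_force: [-5.4, 10.2, 1.1]
grip_width: 0.011
gripper_force: 51.4
```

```bash
python3 arc.py 3 1
```

```text
p [0.525  0.1335 0.1205] yaw -10.315664316418317 r 0.027740860827720613 ang -4.458310081774333 F [-5.4 10.2  1.1] T [1.84 0.82 0.23] w 0.010991676541975715 51.39680206775665 q6 101.84938226874152 6.2
Mz about axis 0.4947340100508568
[np.float64(-0.02), np.float64(-0.17)]
```

Emit:
{"api": "servo_tool", "payload": {"steps": [{"tx": -0.02, "ty": -0.14, "tz": 0.01, "yaw": -3, "claw": 0.5}, {"tx": -0.03, "ty": -0.14, "tz": 0.01, "yaw": -3, "claw": 0.5}]}}

```text
time_s: 6.4
position: [0.5244, 0.1308, 0.1206]
tool_rot: [[0.96, -0.28, -0.003], [-0.28, -0.96, 0.004], [-0.004, -0.003, -1.0]]
ft_force: [-5.2, 12.4, 1.3]
grip_width: 0.0111
gripper_force: 51.4
```

```bash
sed -i 's/\[.4973,.1357\]/[.498,.138]/' arc.py; python3 arc.py 3 1
```

```text
p [0.5244 0.1308 0.1206] yaw -16.28696629066895 r 0.027337853157757212 ang -15.306158730596184 F [-5.2 12.4  1.3] T [2.21 0.81 0.21] w 0.011114155172384458 51.37431800365448 q6 107.50904886376605 6.4
Mz about axis 0.5026480360029404
[np.float64(-0.05), np.float64(-0.16)]
```

Emit:
{"api": "servo_tool", "payload": {"steps": [{"tx": -0.04, "ty": -0.14, "tz": 0.01, "yaw": -3, "claw": 0.5}, {"tx": -0.05, "ty": -0.13, "tz": 0.01, "yaw": -3, "claw": 0.5}]}}

```text
time_s: 6.6
position: [0.5236, 0.1284, 0.1208]
tool_rot: [[0.926, -0.379, -0.002], [-0.379, -0.926, 0.005], [-0.004, -0.004, -1.0]]
ft_force: [-2.6, 17.6, -1.9]
grip_width: 0.0106
gripper_force: 55.0
```

```bash
python3 arc.py 3 1
```

```text
p [0.5236 0.1284 0.1208] yaw -22.247311044216307 r 0.02737945688307434 ang -20.503905127474795 F [-2.6 17.6 -1.9] T [2.93 0.3  0.88] w 0.010583651333278713 54.973318576812744 q6 113.17972445476865 6.6
Mz about axis 1.3049513723501602
[np.float64(-0.06), np.float64(-0.16)]
```

Torque jumped from 0.5 to 1.3 N·m after about 126°, which is the stop. I'll hold briefly, relax, then open and lift.

Emit:
{"api": "servo_tool", "payload": {"steps": [{"tx": 0, "ty": 0, "tz": 0, "yaw": 0, "claw": 0.5}, {"tx": 0, "ty": 0, "tz": 0, "yaw": 0, "claw": 0.5}, {"tx": 0, "ty": 0, "tz": 0, "yaw": 0, "claw": 0.5}, {"tx": 0, "ty": 0, "tz": 0, "yaw": 0, "claw": 0.5}]}}

```text
time_s: 7.0
position: [0.5237, 0.1285, 0.1207]
tool_rot: [[0.927, -0.376, -0.002], [-0.376, -0.927, 0.005], [-0.003, -0.004, -1.0]]
ft_force: [-3.0, 14.5, -1.1]
grip_width: 0.011
gripper_force: 54.5
```

```bash
python3 arc.py 3 1
```

```text
p [0.5237 0.1285 0.1207] yaw -22.082568692637107 r 0.027391806946614052 ang -20.244513407605666 F [-3.  14.5 -1.1] T [2.53 0.48 0.76] w 0.010979338294496226 54.5075386762619 q6 113.04245429017449 7.0
Mz about axis 1.1055608659577434
[np.float64(-0.06), np.float64(-0.16)]
```

Emit:
{"api": "servo_tool", "payload": {"steps": [{"tx": 0.03, "ty": 0.15, "tz": 0, "yaw": 2, "claw": 0.5}, {"tx": 0, "ty": 0, "tz": 0, "yaw": 0, "claw": 2}, {"tx": 0, "ty": 0, "tz": 0, "yaw": 0, "claw": 5}, {"tx": 0, "ty": 0, "tz": 0, "yaw": 0, "claw": 5}, {"tx": 0, "ty": 0, "tz": 0, "yaw": 0, "claw": 5}, {"tx": 0, "ty": 0, "tz": 0, "yaw": 0, "claw": 5}, {"tx": 0, "ty": 0, "tz": 2, "yaw": 0, "claw": 5}, {"tx": -0.6, "ty": -0.5, "tz": 3, "yaw": 6, "claw": 5}, {"tx": -0.6, "ty": -1, "tz": 3, "yaw": 8, "claw": 5}, {"tx": -0.6, "ty": -1, "tz": 3, "yaw": 8, "claw": 5}, {"tx": -0.6, "ty": -1, "tz": 3, "yaw": 8, "claw": 5}, {"tx": -0.6, "ty": -1, "tz": 0, "yaw": 8, "claw": 5}, {"tx": 0, "ty": -1, "tz": 0, "yaw": 8, "claw": 5}, {"tx": 0, "ty": -1, "tz": 0, "yaw": 8, "claw": 5}, {"tx": 0, "ty": -1, "tz": 0, "yaw": 8, "claw": 5}, {"tx": 0, "ty": -1, "tz": 0, "yaw": 8, "claw": 5}, {"tx": 0, "ty": -1, "tz": 0, "yaw": 8, "claw": 5}, {"tx": 0, "ty": -1, "tz": 0, "yaw": 8, "claw": 5}, {"tx": 0, "ty": -1, "tz": 0, "yaw": 8, "claw": 5}, {"tx": 0, "ty": 0, "tz": 0, "yaw": 8, "claw": 5}]}}

```text
time_s: 9.0
position: [0.4951, 0.0114, 0.2607]
tool_rot: [[0.138, 0.99, -0.0], [0.99, -0.138, -0.0], [-0.0, -0.0, -1.0]]
ft_force: [0.7, -0.5, -0.1]
grip_width: 0.0501
gripper_force: 0.0
```

```bash
python3 m.py w3
```

```text
[0.4951 0.0114 0.2607] 82.04721926964706 [-12.4  15.8  81.6  -0.   82.6  -4.4] 9.0 [ 0.67 -0.5  -0.15] [-0.03  0.   -0.01]
0.01 8795 0.016 ((0.49670422077178955, 0.13758417963981628), 0.10968023538589478)
0.06 2391 0.071 ((0.49694758653640747, 0.13824079930782318), 0.06590153276920319)
0.0725 4599 0.075 ((0.49675583839416504, 0.13833370804786682), 0.06415517628192902)
0.079 3647 0.0851 ((0.49225157499313354, 0.10095329582691193), 0.07022538781166077)
0.108 3199 0.123 ((0.4862559735774994, 0.104335255920887), 0.07256446778774261)
```

View pics/w3.png

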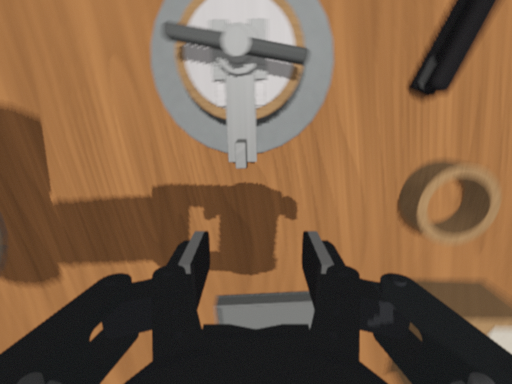

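The bar now lies crosswise, from (165,30) to (306,55), with the fin at (241,153). I'll measure both.

```bash
python3 - <<'E'
from h import *
P=cloud('w3'); z=P[...,2]
def fit(m,l):
    q=P[m]; r=cv2.minAreaRect(q[:,:2].astype(np.float32)); c=q[:,:2]-q[:,:2].mean(0); w,V=np.linalg.eigh(c.T@c); print(l,m.sum(),np.median(q[:,2]),r,np.degrees(np.arctan2(V[1,1],V[0,1])))
u,v=np.meshgrid(range(512),range(384))
fit((u>160)&(u<312)&(v>10)&(v<70)&(z>.105),'bar+cap')
fit((u>260)&(u<312)&(v>10)&(v<70)&(z>.105),'bar r')
fit((u>160)&(u<210)&(v>10)&(v<70)&(z>.105),'bar l')
fit((u>225)&(u<260)&(v>120)&(v<175)&(z>.116),'fin')
fit((u>215)&(u<260)&(v>80)&(v<135)&(z>.082)&(z<.089),'arm')
E
```

```text
bar+cap 3046 0.12311549632732385 ((0.49649813771247864, 0.13727740943431854), (0.025219542905688286, 0.12335945665836334), 65.94988250732422) 161.72583813200552
bar r 903 0.1227416311869805 ((0.5349438786506653, 0.12566989660263062), (0.012351946905255318, 0.04414735361933708), 71.70381164550781) 161.34564670688857
bar l 819 0.12283858112848822 ((0.4561501741409302, 0.15156963467597961), (0.012201444245874882, 0.03802786022424698), 71.96063995361328) 161.25453949383152
fin 293 0.12181094464264136 ((0.48508918285369873, 0.04411022365093231), (0.023984137922525406, 0.009444394148886204), 81.9535140991211) 81.64086439638588
arm 1594 0.08566477848381623 ((0.48641476035118103, 0.08664986491203308), (0.051410965621471405, 0.03650840371847153), 82.46846008300781) 82.59529217940097
```

Emit:
{"api": "servo_tool", "payload": {"steps": [{"tx": -0.25, "ty": 0.8, "tz": -1, "yaw": 0, "claw": 4}, {"tx": -0.25, "ty": 0.8, "tz": -2, "yaw": 0, "claw": 4}, {"tx": -0.25, "ty": 0.8, "tz": -2, "yaw": 0, "claw": 4}, {"tx": -0.25, "ty": 0.86, "tz": -2, "yaw": 0, "claw": 4}, {"tx": 0, "ty": 0, "tz": -2, "yaw": 0, "claw": 4}, {"tx": 0, "ty": 0, "tz": -2, "yaw": 0, "claw": 4}, {"tx": 0, "ty": 0, "tz": -2, "yaw": 0, "claw": 4}, {"tx": 0, "ty": 0, "tz": -1, "yaw": 0, "claw": 4}, {"tx": 0, "ty": 0, "tz": -0.7, "yaw": 0, "claw": 4}, {"tx": 0, "ty": 0, "tz": 0, "yaw": 0, "claw": 4}]}}

```text
time_s: 10.05
position: [0.4849, 0.0453, 0.1132]
tool_rot: [[0.144, 0.99, -0.001], [0.99, -0.144, 0.0], [0.0, -0.001, -1.0]]
ft_force: [-0.7, -0.0, 0.3]
grip_width: 0.0398
gripper_force: 0.0
```

Emit:
{"api": "servo_tool", "payload": {"newtons": 60, "steps": [{"tx": 0, "ty": -0.1, "tz": -0.2, "yaw": 0, "claw": 3}, {"tx": 0, "ty": 0, "tz": 0, "yaw": 0, "claw": 2}, {"tx": 0, "ty": 0, "tz": 0, "yaw": 0, "claw": 1.4}, {"tx": 0, "ty": 0, "tz": 0, "yaw": 0, "claw": 0.8}, {"tx": 0, "ty": 0, "tz": 0, "yaw": 0, "claw": 0.5}, {"tx": 0, "ty": 0, "tz": 0, "yaw": 0, "claw": 0.5}, {"tx": 0, "ty": 0, "tz": 0, "yaw": 0, "claw": 0.5}]}}

```text
time_s: 10.75
position: [0.4853, 0.0439, 0.1121]
tool_rot: [[0.143, 0.99, 0.001], [0.99, -0.143, -0.0], [-0.0, 0.001, -1.0]]
ft_force: [-1.0, -1.7, 6.3]
grip_width: 0.0087
gripper_force: 59.5
```

Emit:
{"api": "servo_tool", "payload": {"steps": [{"tx": 0, "ty": 0, "tz": 0.2, "yaw": 0, "claw": 0.5}, {"tx": 0, "ty": 0, "tz": 0.2, "yaw": 0, "claw": 0.5}, {"tx": 0, "ty": 0, "tz": 0.2, "yaw": 0, "claw": 0.5}, {"tx": 0, "ty": 0, "tz": 0, "yaw": 0, "claw": 0.5}, {"tx": 0, "ty": 0, "tz": 0, "yaw": 0, "claw": 0.5}]}}

```text
time_s: 11.25
position: [0.4849, 0.044, 0.1175]
tool_rot: [[0.143, 0.99, -0.001], [0.99, -0.143, 0.0], [-0.0, -0.001, -1.0]]
ft_force: [-0.5, 0.0, -3.8]
grip_width: 0.0088
gripper_force: 58.4
```

```bash
python3 - <<'E'
from h import *
s=env.observe(); print(s['position'],np.round(s['ft_force'],1),np.round(s['wrist_torque'],2))
shot('side','s1'); P=cloud('s1'); im=np.load('pics/s1.npz')['im']
cv2.imwrite('pics/s1c.png',cv2.resize(im[185:300,215:330],None,fx=5,fy=5,interpolation=cv2.INTER_CUBIC)[:,:,::-1])
E
```

```text
[0.48494954 0.04404246 0.11747818] [-0.5  0.  -3.8] [-0.13  0.03 -0.  ]
```

View pics/s1c.png

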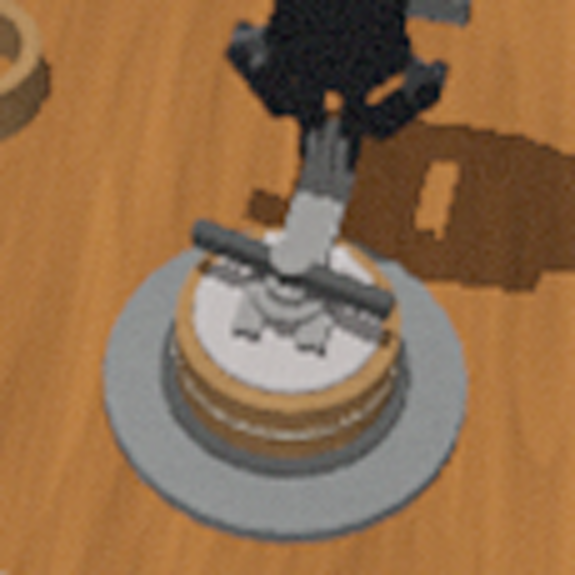

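The crop shows the fork's prongs raised off the flange, with shadows at (245,335) and (315,350). I'll lift a touch more and test the draw.

Emit:
{"api": "servo_tool", "payload": {"steps": [{"tx": 0, "ty": 0, "tz": 0.06, "yaw": 0, "claw": 0.5}, {"tx": 0, "ty": 0, "tz": 0, "yaw": 0, "claw": 0.5}, {"tx": 0, "ty": 0, "tz": 0, "yaw": 0, "claw": 0.5}]}}

```text
time_s: 11.6
position: [0.4849, 0.0441, 0.1181]
tool_rot: [[0.143, 0.99, -0.001], [0.99, -0.143, 0.0], [-0.0, -0.001, -1.0]]
ft_force: [0.1, 1.6, -6.6]
grip_width: 0.009
gripper_force: 58.3
```

Emit:
{"api": "servo_tool", "payload": {"steps": [{"tx": -0.04, "ty": -0.3, "tz": 0, "yaw": 0, "claw": 0.5}, {"tx": -0.04, "ty": -0.3, "tz": 0, "yaw": 0, "claw": 0.5}, {"tx": 0, "ty": 0, "tz": 0, "yaw": 0, "claw": 0.5}]}}

```text
time_s: 11.9
position: [0.4846, 0.0375, 0.1186]
tool_rot: [[0.143, 0.99, 0.001], [0.99, -0.143, -0.0], [-0.0, 0.001, -1.0]]
ft_force: [0.1, 0.3, -2.5]
grip_width: 0.009
gripper_force: 58.9
```

Emit:
{"api": "servo_tool", "payload": {"steps": [{"tx": -0.09, "ty": -0.6, "tz": -0.02, "yaw": 0, "claw": 0.5}, {"tx": -0.09, "ty": -0.6, "tz": -0.02, "yaw": 0, "claw": 0.5}, {"tx": -0.09, "ty": -0.6, "tz": 0, "yaw": 0, "claw": 0.5}, {"tx": 0, "ty": 0, "tz": 0, "yaw": 0, "claw": 0.5}]}}

```text
time_s: 12.3
position: [0.4816, 0.0192, 0.118]
tool_rot: [[0.144, 0.99, 0.0], [0.99, -0.144, -0.0], [-0.0, 0.0, -1.0]]
ft_force: [0.2, 0.3, -1.6]
grip_width: 0.0094
gripper_force: 58.9
```

Emit:
{"api": "servo_tool", "payload": {"steps": [{"tx": -0.14, "ty": -0.99, "tz": 0, "yaw": 0, "claw": 0.5}, {"tx": -0.14, "ty": -0.99, "tz": 0, "yaw": 0, "claw": 0.5}, {"tx": -0.14, "ty": -0.99, "tz": 0, "yaw": 0, "claw": 0.5}, {"tx": -0.14, "ty": -0.99, "tz": 0, "yaw": 0, "claw": 0.5}, {"tx": -0.14, "ty": -0.99, "tz": 0, "yaw": 0, "claw": 0.5}, {"tx": -0.14, "ty": -0.99, "tz": 0, "yaw": 0, "claw": 0.5}, {"tx": -0.14, "ty": -0.99, "tz": 0, "yaw": 0, "claw": 0.5}, {"tx": 0, "ty": 0, "tz": 0, "yaw": 0, "claw": 0.5}, {"tx": 0, "ty": 0, "tz": 1, "yaw": 0, "claw": 0.5}, {"tx": 0, "ty": 0, "tz": 1, "yaw": 0, "claw": 0.5}, {"tx": 0, "ty": 0, "tz": 1, "yaw": 0, "claw": 0.5}, {"tx": 0, "ty": 0, "tz": 0, "yaw": 0, "claw": 0.5}]}}

```text
time_s: 13.5
position: [0.4725, -0.0492, 0.1497]
tool_rot: [[0.142, 0.99, 0.003], [0.99, -0.142, -0.001], [-0.001, 0.003, -1.0]]
ft_force: [1.7, 0.4, -3.6]
grip_width: 0.0091
gripper_force: 59.0
```

Emit:
{"api": "servo_tool", "payload": {"steps": [{"tx": -0.08, "ty": -3, "tz": 0, "yaw": 0.2, "claw": 0.5}, {"tx": -0.08, "ty": -3, "tz": 0, "yaw": 0.2, "claw": 0.5}, {"tx": -0.08, "ty": -3, "tz": 0, "yaw": 0.2, "claw": 0.5}, {"tx": -0.08, "ty": -3, "tz": 0, "yaw": 0.2, "claw": 0.5}, {"tx": -0.08, "ty": -3, "tz": 0, "yaw": 0.2, "claw": 0.5}, {"tx": -0.08, "ty": -3, "tz": 0, "yaw": 0.2, "claw": 0.5}, {"tx": -0.08, "ty": -3, "tz": 0, "yaw": 0.2, "claw": 0.5}, {"tx": -0.08, "ty": -3, "tz": 0, "yaw": 0.2, "claw": 0.5}, {"tx": -0.08, "ty": -3, "tz": 0, "yaw": 0.2, "claw": 0.5}, {"tx": -0.08, "ty": -3, "tz": 0, "yaw": 0.2, "claw": 0.5}, {"tx": 0, "ty": -0.5, "tz": 0, "yaw": 0, "claw": 0.5}, {"tx": 0, "ty": 0, "tz": -2, "yaw": 0, "claw": 0.5}, {"tx": 0, "ty": 0, "tz": -2, "yaw": 0, "claw": 0.5}, {"tx": 0, "ty": 0, "tz": -2, "yaw": 0, "claw": 0.5}, {"tx": 0, "ty": 0, "tz": -1.5, "yaw": 0, "claw": 0.5}, {"tx": 0, "ty": 0, "tz": 0, "yaw": 0, "claw": 0.5}]}}

```text
time_s: 15.1
position: [0.4633, -0.3528, 0.0711]
tool_rot: [[0.108, 0.994, -0.003], [0.994, -0.108, 0.003], [0.003, -0.003, -1.0]]
ft_force: [-0.0, 0.1, -2.3]
grip_width: 0.009
gripper_force: 58.8
```

```bash
python3 m.py w4; python3 - <<'E'
from h import *
shot('top','t4'); im=np.load('pics/t4.npz')['im']; i2=np.load('pics/w4.npz')['im']
a=cv2.resize(im[190:270,270:370],(480,384),interpolation=cv2.INTER_CUBIC); b=cv2.resize(i2,(320,240)); b=cv2.copyMakeBorder(b,0,144,0,0,cv2.BORDER_CONSTANT)
cv2.imwrite('pics/c4.png',np.hstack([a,b])[:,:,::-1])
E
```

```text
[ 0.4633 -0.3528  0.0711] 83.82779960933699 [-48.9  35.5  82.9   0.   61.8 -42.8] 15.1 [-0.03  0.08 -2.32] [-0.14 -0.03 -0.02]
```

View pics/c4.png

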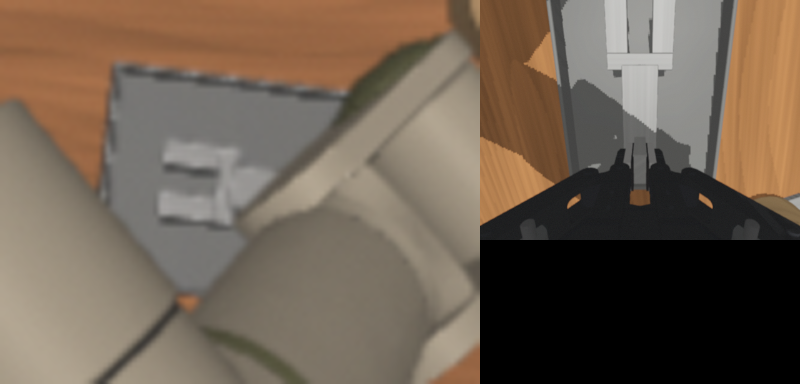

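The plate is centred over the tray. In the top crop the fork is at about (195,185); in the wrist inset the plate is midway between the walls. Lowering now.

Emit:
{"api": "servo_tool", "payload": {"steps": [{"tx": 0, "ty": 0, "tz": -1, "yaw": 0, "claw": 0.5}, {"tx": 0, "ty": 0, "tz": -1, "yaw": 0, "claw": 0.5}, {"tx": 0, "ty": 0, "tz": -0.5, "yaw": 0, "claw": 0.5}, {"tx": 0, "ty": 0, "tz": -0.2, "yaw": 0, "claw": 0.5}, {"tx": 0, "ty": 0, "tz": -0.1, "yaw": 0, "claw": 0.5}, {"tx": 0, "ty": 0, "tz": 0, "yaw": 0, "claw": 0.5}]}}

```text
time_s: 15.8
position: [0.4639, -0.3544, 0.045]
tool_rot: [[0.108, 0.994, 0.0], [0.994, -0.108, -0.0], [-0.0, 0.0, -1.0]]
ft_force: [0.8, -0.1, -1.5]
grip_width: 0.0092
gripper_force: 58.9
```

Emit:
{"api": "servo_tool", "payload": {"steps": [{"tx": 0, "ty": 0, "tz": -0.2, "yaw": 0, "claw": 0.5}, {"tx": 0, "ty": 0, "tz": -0.1, "yaw": 0, "claw": 0.5}, {"tx": 0, "ty": 0, "tz": -0.1, "yaw": 0, "claw": 0.5}, {"tx": 0, "ty": 0, "tz": 0, "yaw": 0, "claw": 0.5}]}}

```text
time_s: 16.2
position: [0.4639, -0.3544, 0.0413]
tool_rot: [[0.108, 0.994, 0.0], [0.994, -0.108, -0.0], [-0.0, 0.0, -1.0]]
ft_force: [-0.7, 0.5, 3.1]
grip_width: 0.009
gripper_force: 59.4
```

Contact with the tray floor. Releasing and lifting clear.

Emit:
{"api": "servo_tool", "payload": {"steps": [{"tx": 0, "ty": 0, "tz": 0, "yaw": 0, "claw": 1.5}, {"tx": 0, "ty": 0, "tz": 0, "yaw": 0, "claw": 3}, {"tx": 0, "ty": 0, "tz": 0, "yaw": 0, "claw": 4}, {"tx": 0, "ty": 0, "tz": 0, "yaw": 0, "claw": 4}, {"tx": 0, "ty": 0, "tz": 0, "yaw": 0, "claw": 4}, {"tx": 0, "ty": 0, "tz": 1, "yaw": 0, "claw": 4}, {"tx": 0, "ty": 0, "tz": 2, "yaw": 0, "claw": 4}, {"tx": 0, "ty": 0, "tz": 3, "yaw": 0, "claw": 4}, {"tx": 0, "ty": 0, "tz": 3, "yaw": 0, "claw": 4}, {"tx": 0, "ty": -1, "tz": 3, "yaw": 0, "claw": 4}, {"tx": 0, "ty": -2, "tz": 3, "yaw": 0, "claw": 4}, {"tx": 0, "ty": -2, "tz": 3, "yaw": 0, "claw": 4}, {"tx": 0, "ty": -2, "tz": 0, "yaw": 0, "claw": 4}, {"tx": 0, "ty": 0, "tz": 0, "yaw": 0, "claw": 4}]}}

```text
time_s: 17.6
position: [0.4635, -0.4262, 0.2221]
tool_rot: [[0.11, 0.994, 0.001], [0.994, -0.11, -0.002], [-0.002, 0.002, -1.0]]
ft_force: [0.0, -0.2, -1.3]
grip_width: 0.0401
gripper_force: 0.0
```

```bash
python3 - <<'E'
from h import *
print(env.observe()['ft_force'])
shot('wrist','w5'); P=cloud('w5'); z=P[...,2]
m=(z>.003)&(z<.02)&(abs(P[...,0]-.47)<.06)&(abs(P[...,1]+.28)<.09)
q=P[m&(z>.009)]; print(m.sum(),np.percentile(z[m],[5,50,95]),len(q),cv2.minAreaRect(q[:,:2].astype(np.float32)))
m=(z>.04)&(z<.06)&(abs(P[...,0]-.465)<.03)&(abs(P[...,1]+.354)<.03);print(m.sum(),P[m].mean(0))
shot('top','t5'); P=cloud('t5'); z=P[...,2]
m=(np.hypot(P[...,0]-.497,P[...,1]-.138)<.07)&(z>.11)&(z<.135); q=P[m]
P0=cloud('top0'); m0=(np.hypot(P0[...,0]-.497,P0[...,1]-.138)<.07)&(P0[...,2]>.11)&(P0[...,2]<.135)
print(np.median(q[:,2]),np.median(P0[m0][:,2]))
for A in (P0,P):
    k=(np.hypot(A[...,0]-.497,A[...,1]-.138)<.14)&(A[...,2]>.008)&(A[...,2]<.022); print(cv2.minEnclosingCircle(A[k][:,:2].astype(np.float32)))
E
```

```text
[ 0.02675386 -0.24415437 -1.26232761]
10210 [0.00311173 0.00416341 0.01448359] 3576 ((0.46795082092285156, -0.30493438243865967), (0.12047634273767471, 0.05346390977501869), 84.44808197021484)
246 [ 0.46262266 -0.35297469  0.05027515]
0.12233107025689638 0.11948537191938546
((0.4974220395088196, 0.1387525051832199), 0.11003996431827545)
((0.49748653173446655, 0.13908715546131134), 0.11005717515945435)
```

View pics/w5.png

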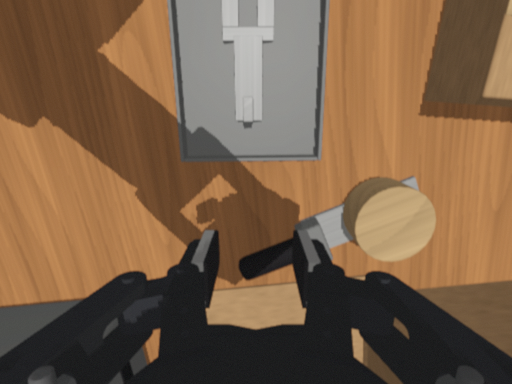

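The plate lies flat and centred in the tray, with the fin at (248,108), and it is released. The dispenser has not moved. Handing in.

```bash
python3 -c "
from rig import env
print(env.close_job())"
```

```text
the job is handed in; nothing more can be done
None
```

I turned the nut clockwise about 123° until the torque jumped at its upper stop, drew the plate off and laid it flat and centred in the grey tray; the dispenser did not measurably move. The job is handed in, but no verdict came back. That the nut is at its stop rests on the torque jump, because the camera height reading was too coarse to confirm it to 0.3 mm.

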